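# Gang up handle scales in a sprung drilling jig

## Robot

A 7-joint arm with a two-finger parallel gripper is mounted at the origin on a cart in front of the work surface, level with it; the furniture and walls round the work are solid. World frame = base frame: x ahead of the robot, y to its left, z up, the work surface at z = 0. Lengths are in mm, angles in rad, forces in N, time in s.
With the tool pointing down it reaches from about 425 to 975 mm from the base axis. Payload 16.7 kg.
Tool frame: the origin (TCP) lies at the very end of the fingers, on their centre line; the grasp point (between the pads) lies 19 mm behind it; x points along the fingers, y is the direction in which the jaws open and shut, and the axes are right-handed (so a half turn about x gives the same grasp; the last joint's range is limited). The gripper opens to 85 mm and grips with 20 to 120 N. Pads are 22 mm wide; open, the fingers measure 114 mm over their backs; the gripper's body (76 mm by 85 mm) begins 54 mm behind the grasp point. The pads swing forward as they close: fully open they stand 13 mm farther back than shut.
Start: joints at [1.073, 0.426, 0.074, 1.606, -0.034, 1.111, -0.067], TCP at [230.028, -634.558, 231.302] pointing down, gripper open.
Joint ranges: [-2.85, 2.85], [-0.5, 2.14], [-1.23, 1.37], [0.21, 2.46], [-1.02, 4.16], [0.16, 2.05], [-2.73, 2.73]. Speed limits (rad/s): [1.89, 1.89, 2.39, 2.39, 3.01, 3.01, 3.01].

## Interface

Orientations are given as a rotation vector (axis times angle).
In Python, from rig import manip gives the robot as it stands.
- The arm moves only by the shell command python3 -m jog 'ROWS' [FORCE]. ROWS is JSON, a list of rows, each a list of 5 numbers: the shift along the tool's x, y, z in cm, then the turn about the tool's x in degrees, then the opening, from 0 (shut) to 1 (fully open). A call has 1 to 12 rows; each row shifts and turns the commanded pose from where the row before left it, along the tool's axes as they then stand; what a row does not reach is not made up. A row lasts 1/10 s, in which the tool goes at most 50 mm and 8.59 degrees, less where a joint would pass 70% of its speed; a pose out of reach is approached as far as the arm can. A call with a gripper value outside its range is refused whole. The fingers move at their own pace and stop on an object; FORCE is the grip in N (left out, the last holds). Time passes only in rows, so rows that do not move let the fingers close. It gives the time, the measured TCP pose, the force and the opening at its end, in the units of the state.
- manip.state(): the state, without advancing time (a new reading comes with each control period).
- manip.grab_frame(name): name is "side" or "top" or "wrist"; returns a dict with "image" (420x560x3 uint8, blue, green, red), "fovy" (degrees; the focal length in pixels is half the picture's height over the tangent of half this angle, whatever the lens; pixels are square), "cx", "cy" (the principal point, pixels), "rvec" (rotation vector, rad) and "tvec" (3), from world to camera coordinates, as OpenCV has them; the wrist camera has in their place "hand_eye" (4x4, takes a point from camera to tool coordinates, whose origin is the TCP and whose axes are the tool frame's). Camera axes: x right, y down, z forward; pixel columns grow to the right and rows downward; lengths in mm; the calibration is good to about 2 mm. The wrist camera is an equidistant fisheye: a pixel r from the principal point sees the ray r / f radians off the axis. A picture is of the moment at which its call begins: read the wrist's pose just before it. There is no depth.
- manip.job_done(): hands the job in, once; it reports no verdict.
The state is a dict: "clock": time; "joint_pos": joint angles; "joint_velocities": joint speeds; "joint_torque": joint torques, N m; "tool_pos": TCP position; "eef_rot": TCP orientation; "contact_force": force on the tool from outside, world axes, zero at the start; "wrist_torque": the same for the moment, N m; "opening": finger opening in mm.
Only numpy, scipy, OpenCV 4.12 (cv2) and the standard library are available. Lean on these libraries where they do the work, as an engineer would, in place of code of your own. Each camera call takes 0.05 s, during which the arm holds its last target. There are 200 camera calls.

## Task

Cock the jig's sprung side arm by its black knob until the catch holds it, then hold the straightedge and push the four wooden handle scales together, as one row, along the board until all of them are fully home against the end stop. Lay the straightedge flat on the bench beside the board, and push the red tab of the catch to let the arm spring in and close the scales up tight against the side rail. The scales are freshly oiled, so do not touch them with the gripper, and leave the mug and the wax tin where they are.

Things in the scene. Friction and masses are not known exactly. Their poses are not given: they have to be found in the camera images.
- jig: Plywood drilling jig 240 x 300 x 12 mm (x, y, z), fixed to the bench. Origin: on the bench top, below the corner where the end stop's face (plane x = 0) meets the side rail's (plane y = 0). x points from robot to stop, y left, z up. Board: x = -185 to 55, y = -32 to 268 mm, top at z = 12 mm. Stop and rail stand 11 mm above it.
- home_corner (a point): The corner of stop face and rail face, on the board's top, axes as the jig's. The rail runs from x = -73 to 0 mm. Scales fully home lie along x with far ends at x = 0 and near ends at x = -90 mm; closed up they fill y = 0 to 112 mm, scale 1 at the rail, 4 at the side arm.
- clamp_pivot (a point): Pivot of the side arm on the board's top, at x = 30, y = 121 mm in the jig's frame, axes as the jig's. The arm is a steel bar 13 to 18 mm above the board, so it passes over the scales; a rubber roller of radius 9 mm hangs from it to the board 75 mm from the pivot, below the black knob.
- side_arm (a joint): Angle q of the sprung arm. Roller and knob are at x = 30 - 75 cos(q - 0.55), y = 121 + 75 sin(q - 0.55) mm in the jig's frame. 0: sprung fully in, roller in the scales' way; about 0.55: pressing four closed-up scales; 1.13: held by the catch; 1.25: end. Spring always inwards, 5 N at the knob at 0.5, 11 N as the hook is passed (0.95 to 1.13). Carry it to about 1.2 so that the catch drops in, then let go.
- clamp_knob (a point): Black knob on the side arm: upright cylinder, 22 mm diameter, from 31 to 59 mm above the board; this point is its centre, 45 mm above the board (57 mm above the bench). It is fixed to the arm and turns with it.
- catch (a joint): Sprung hook that holds a pin at the arm's tip. 0 = at rest; it grows, to 0.35 at most, when its red tab is pushed in the jig's +x direction (away from the robot); the arm is let go at about 0.1 to 0.2 (4 to 9 mm at the tab), with about 3 N on the tab.
- catch_tab (a point): Red upright tab of the catch, 26 mm wide along the jig's y, 6 mm thick along x, from 20 to 50 mm above the board; this point is its middle, 38 mm above the board (50 mm above the bench). It turns about a pivot 44 mm to its -y side and can move up to 15 mm towards +x.
- scale1_center (a point): Dark hardwood handle scale no. 1 counted from the rail, a loose flat bar 90 x 28 x 10 mm (x, y, z), about 60 g; this point is its centre, 5 mm above the board. At the start the four lie side by side on the board, roughly along the jig's x, a few mm apart, unevenly staggered and all short of the side arm.
- scale2_center (a point): Dark hardwood handle scale no. 2 counted from the rail, a loose flat bar 90 x 28 x 10 mm (x, y, z), about 60 g; this point is its centre, 5 mm above the board. At the start the four lie side by side on the board, roughly along the jig's x, a few mm apart, unevenly staggered and all short of the side arm.
- scale3_center (a point): Dark hardwood handle scale no. 3 counted from the rail, a loose flat bar 90 x 28 x 10 mm (x, y, z), about 60 g; this point is its centre, 5 mm above the board. At the start the four lie side by side on the board, roughly along the jig's x, a few mm apart, unevenly staggered and all short of the side arm.
- scale4_center (a point): Dark hardwood handle scale no. 4 counted from the rail, a loose flat bar 90 x 28 x 10 mm (x, y, z), about 60 g; this point is its centre, 5 mm above the board. At the start the four lie side by side on the board, roughly along the jig's x, a few mm apart, unevenly staggered and all short of the side arm.
- straightedge_center (a point): Straightedge, loose, about 0.28 kg: steel bar 36 x 180 x 8 mm (x, y, z; long axis y; both long edges alike) with a wooden grip rib 14 mm wide (x), 130 mm long (y) and 20 mm high along its middle, top 28 mm above its underside. This point is its centre, 14 mm above its underside.
- mug: Pink mug, 86 x 116 x 94 mm; origin at the centre of its underside. Not part of the job.
- wax_tin: Round black tin, 57 mm diameter, 22 mm high; origin at the centre of its underside. Not part of the job.
There are look-alikes about, which are no part of the job. Leave any green look-alike of the part that bears scale2_center alone.

How it is judged:
By the outcome, as a careful person would: the job done as asked, in the order asked, and still so for the second after the job is handed in, with the robot touching nothing.
It also fails if it takes over 70 s, if anything falls off the work surface, if the arm or the gripper's body presses on something with over 40 N, if the wrist force passes 120 N, or if a joint passes its speed limit or range.

## Working session

There is one attempt and no reset: what is moved stays moved. The work goes in short steps, Python scripts to look and compute and a shell command to move; the robot and the scene stay as the last step left them, time stands still between calls to the robot, and variables do not carry over. Pictures are saved under pics/ and viewed, about 8 in all and at most 12, crops included, and the job is handed in when it is done.

```bash
mkdir -p pics; ls
cat > h.py <<'E'
import numpy as np, cv2
from scipy.spatial.transform import Rotation as R
from rig import manip
def grab(n):
    s=manip.state(); f=manip.grab_frame(n); f['s']=s; return f
def ray(f,u,v):
    F=210/np.tan(np.radians(f['fovy'])/2)
    d=np.array([(u-f['cx'])/F,(v-f['cy'])/F,1.])
    if 'hand_eye' in f:
        r=np.hypot(d[0],d[1]); 
        d=np.array([d[0]/r*np.sin(r),d[1]/r*np.sin(r),np.cos(r)]) if r>1e-9 else np.array([0,0,1.])
        H=np.array(f['hand_eye']); Q=R.from_rotvec(f['s']['eef_rot']).as_matrix()
        return Q@H[:3,3]+np.array(f['s']['tool_pos']), Q@H[:3,:3]@d
    M=R.from_rotvec(np.ravel(f['rvec'])).as_matrix(); return -M.T@np.ravel(f['tvec']), M.T@d
def onz(f,u,v,z):
    o,d=ray(f,u,v); return o+d*(z-o[2])/d[2]
def proj(f,P):
    F=210/np.tan(np.radians(f['fovy'])/2)
    if 'hand_eye' in f:
        H=np.array(f['hand_eye']); Q=R.from_rotvec(f['s']['eef_rot']).as_matrix()
        p=Q.T@(np.array(P)-f['s']['tool_pos']); p=H[:3,:3].T@(p-H[:3,3]); r=np.hypot(p[0],p[1]); a=np.arctan2(r,p[2])
        return f['cx']+F*a*p[0]/r, f['cy']+F*a*p[1]/r
    p=R.from_rotvec(np.ravel(f['rvec'])).as_matrix()@np.array(P)+np.ravel(f['tvec'])
    return f['cx']+F*p[0]/p[2], f['cy']+F*p[1]/p[2]
E
python3 - <<'E'
from h import *
for n in ['top','side']:
    f=grab(n); cv2.imwrite(f'pics/{n}0.png',cv2.resize(f['image'],None,fx=1.42,fy=1.42,interpolation=cv2.INTER_CUBIC))
    np.save(f'{n}0.npy',f,allow_pickle=True)
    print(n,f['fovy'],f['cx'],f['cy'],ray(f,f['cx'],f['cy']))
s=manip.state();print(s)
E
```

```text
pics
top 42.00481462073879 277.78330632948183 206.56318237014378 (array([ 419.38776533,  -24.21211047, 1447.34103995]), array([ 0.06885849,  0.00959568, -0.99758029]))
side 46.51422759173049 285.4299710833015 207.92878702783162 (array([-44.42393603, 956.73171103, 663.86102133]), array([ 0.45577898, -0.74882683, -0.4811693 ]))
{'clock': 0.1, 'joint_pos': array([ 1.07349842,  0.42667579,  0.07382895,  1.60658486, -0.0340914 ,
        1.11079951, -0.06709017]), 'joint_velocities': array([ 0.00017653, -0.00269291, -0.0013247 , -0.00245561, -0.00110285,
       -0.00249781,  0.0009433 ]), 'joint_torque': array([ 7.92453415e-03, -9.51531458e+01,  3.77089217e+00, -4.64404428e+01,
        1.95940066e-02,  6.50702947e-03,  4.55135569e-05]), 'tool_pos': array([ 229.9101501 , -634.22081203,  230.65721188]), 'eef_rot': array([ 2.0325426 ,  0.35833015, -2.03314345]), 'contact_force': array([-0.45334535, -0.70175628,  0.3273504 ]), 'wrist_torque': array([ 0.03110184, -0.00370062, -0.03273128]), 'opening': 85.32813798540346}
```

View pics/top0.png

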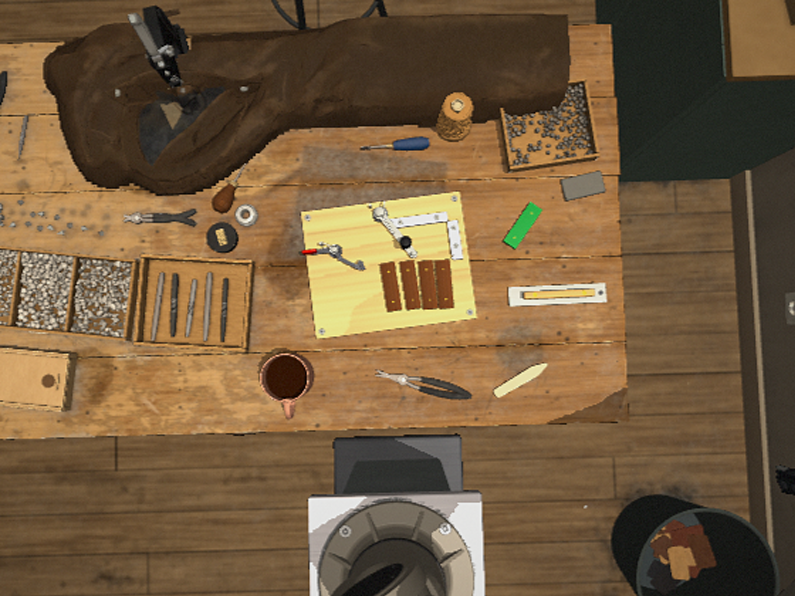

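View pics/side0.png

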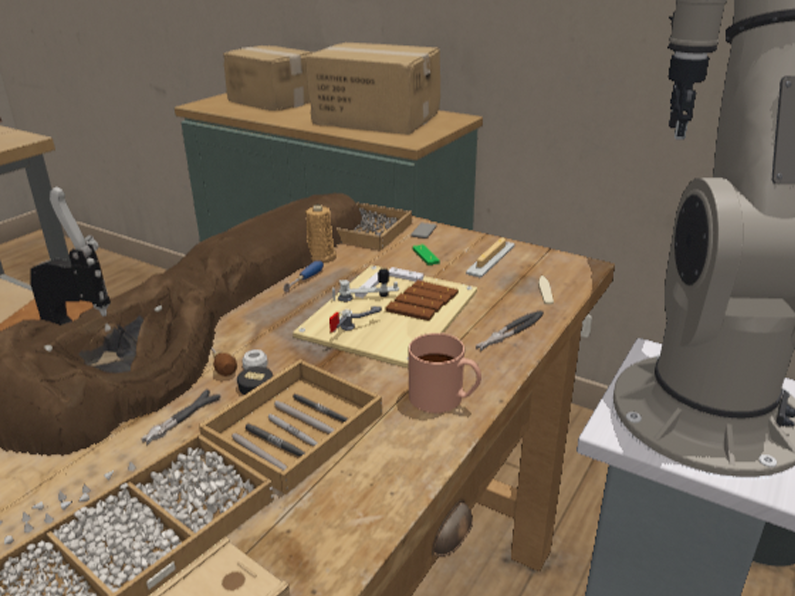

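The top view shows the jig board at (390,265), with its stop at (425,218) and its rail at (457,240). The knob is at (405,242), the red tab at (308,252), the four brown scales at (390–445,286) and the straightedge at (557,294). Possible mix-ups:
- **Scales:** the green bar at (522,226) and the grey bar at (583,186) are look-alikes. I choose the four brown ones on the board.
- **Straightedge:** the cream folder at (520,380) is a look-alike. I choose the steel bar with the wooden rib.
- **Knob:** the tin at (222,237) is a look-alike. I choose the cylinder on the arm.

```bash
cat > meas.py <<'E'
from h import *
def mask(hsv,lo,hi): return cv2.inRange(hsv,np.array(lo),np.array(hi))
def blobs(m,amin):
    c,_=cv2.findContours(m,cv2.RETR_EXTERNAL,cv2.CHAIN_APPROX_NONE)
    return [x for x in c if cv2.contourArea(x)>amin]
E
python3 - <<'E'
from meas import *
f=np.load('top0.npy',allow_pickle=True).item(); im=f['image']; h=cv2.cvtColor(im,cv2.COLOR_BGR2HSV)
S=1.42
for n,(u,v) in dict(board=(330,300),scale=(390,270),scale2=(410,290),steel=(515,296),rib=(560,294),knob=(405,242),tab=(306,252),bench=(480,340)).items(): print(n,h[int(v/S),int(u/S)])
roi=np.zeros(im.shape[:2],np.uint8); roi[130:242,205:345]=255
m=mask(h,(20,60,150),(35,255,255))&roi; m=cv2.morphologyEx(m,cv2.MORPH_OPEN,np.ones((3,3)))
c=np.vstack(blobs(m,200)); P=np.array([onz(f,*p[0],12)[:2] for p in c],np.float32)
r=cv2.minAreaRect(P); print('board',r, cv2.boxPoints(r))
m=mask(h,(0,150,120),(6,255,255))|mask(h,(172,150,120),(180,255,255))
for x in blobs(m&roi,5): print('red',x.reshape(-1,2).mean(0),onz(f,*x.reshape(-1,2).mean(0),62))
m=mask(h,(0,0,0),(180,255,45))&roi
for x in blobs(m,15): print('blk',cv2.contourArea(x),x.reshape(-1,2).mean(0),onz(f,*x.reshape(-1,2).mean(0),71))
roi2=np.zeros_like(roi); roi2[195:220,350:435]=255
m=mask(h,(0,0,170),(180,50,255))|mask(h,(14,60,150),(30,255,255))
m=mask(h,(0,0,190),(180,60,255))&roi2
P=np.array([onz(f,*p[0],8)[:2] for p in np.vstack(blobs(m,10))],np.float32); print('se',cv2.minAreaRect(P),cv2.boxPoints(cv2.minAreaRect(P)))
cv2.imwrite('pics/crop.png',cv2.resize(im[125:245,200:440],None,fx=3.3,fy=3.3,interpolation=cv2.INTER_CUBIC))
E
```

```text
board [ 26 111 233]
scale [ 14 193 131]
scale2 [ 12 185 123]
steel [ 27  20 232]
rib [ 23 131 233]
knob [15 10 50]
tab [  2 244 236]
bench [ 15 145 172]
board ((573.2310180664062, 0.1933746337890625), (238.94619750976562, 300.0177001953125), 5.752603054046631) [[ 439.3237   137.4716 ]
 [ 469.39548 -161.0352 ]
 [ 707.1383  -137.08485]
 [ 677.0665   161.42195]]
red [217.  176.4] [596.77993173 141.90513599  62.        ]
blk 38.0 [285.09090909 170.5       ] [605.37221454 -32.15167288  71.        ]
se ((508.6580810546875, -310.9425964355469), (34.90609359741211, 179.12974548339844), 0.9617607593536377) [[ 489.70413 -221.6833 ]
 [ 492.71085 -400.78778]
 [ 527.61206 -400.2019 ]
 [ 524.60535 -221.09741]]
```

View pics/crop.png

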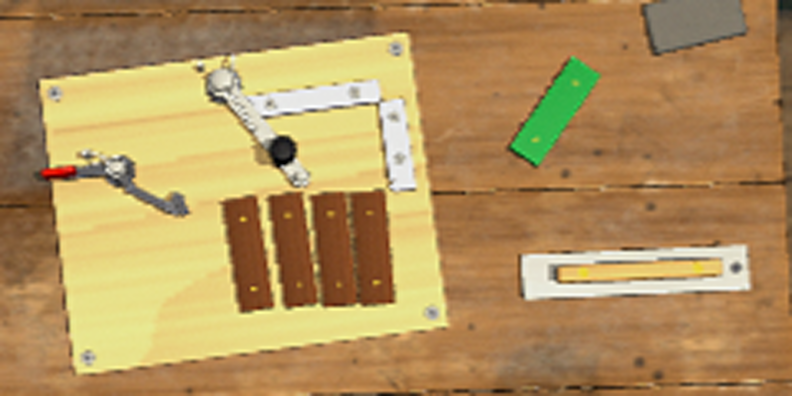

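The crop confirms the choices. The scales stand just short of the rail's near end at crop (395,188), and scale 1 is close to the rail line. Next I go above the knob and refine with the wrist camera.

```bash
cat >> h.py <<'E'
JO=np.array([649.7,-110.7]); JA=np.radians(5.75)
def jw(x,y,z): c,s=np.cos(JA),np.sin(JA); return np.array([JO[0]+c*x-s*y,JO[1]+s*x+c*y,z])
def wj(P): c,s=np.cos(JA),np.sin(JA); d=np.array(P[:2])-JO; return np.array([c*d[0]+s*d[1],-s*d[0]+c*d[1],P[2]])
def plan(T,yaw):  # yaw: world angle (deg) of jaw axis (mod 180); prints turn, then shift in cm in the turned tool frame
    s=manip.state(); Q=R.from_rotvec(s['eef_rot']).as_matrix(); y=Q[:,1]; cur=np.degrees(np.arctan2(y[1],y[0]))
    best=None
    d=(yaw-cur+90)%180-90   # world turn; tool x is down so turn about tool x = -d
    Q2=Q@R.from_rotvec([np.radians(-d),0,0]).as_matrix()
    e=(Q2.T@(np.array(T)-s['tool_pos']))/10
    print('tx',Q[:,0].round(3),'jaw',round(cur,1),'turn',round(-d,2),'shift cm',e.round(2),'t',s['clock'],'q7',s['joint_pos'][6].round(2),'pos',s['tool_pos'].round(1),'F',s['contact_force'].round(1),'op',round(s['opening'],1))
E
python3 -c "
from h import *
k=jw(30-75*np.cos(.55),121-75*np.sin(.55),150);print(k);plan(k,95.75)"
```

```text
[607.73619708 -32.71342622 150.        ]
tx [-0.     0.001 -1.   ] jaw -70.1 turn 14.18 shift cm [  8.11 -56.05 -43.62] t 0.1 q7 -0.07 pos [ 229.9 -634.2  230.7] F [-0.5 -0.7  0.3] op 85.3
```

```bash
python3 -m jog '[[0,0,0,7.09,0.9],[0,0,0,7.09,0.6],[0,-3.74,-2.91,0,0.6],[0,-3.74,-2.91,0,0.6],[0,-3.74,-2.91,0,0.6],[0,-3.74,-2.91,0,0.6],[0,-3.74,-2.91,0,0.6],[0,-3.74,-2.91,0,0.6],[0,-3.74,-2.91,0,0.6],[0,-3.74,-2.91,0,0.6],[0,-3.74,-2.91,0,0.6],[0,-3.74,-2.91,0,0.6]]' 20
python3 -m jog '[[0,-3.74,-2.91,0,0.6],[0,-3.74,-2.91,0,0.6],[0,-3.74,-2.91,0,0.6],[0,-3.74,-2.91,0,0.6],[0,-3.74,-2.91,0,0.6],[0,0,0,0,0.6]]'
python3 - <<'E'
from h import *
f=grab('wrist'); np.save('w0.npy',f,allow_pickle=True); print(f['fovy'],f['s']['tool_pos'])
im=cv2.resize(f['image'],None,fx=1.42,fy=1.42,interpolation=cv2.INTER_CUBIC)
for P in [jw(0,0,23),jw(-73,0,23),jw(0,112,23),jw(-185,-32,12),jw(-185,268,12),jw(-34,82,71),jw(30,121,30),jw(-27,256,62)]:
    u,v=proj(f,P); cv2.circle(im,(int(u*1.42),int(v*1.42)),4,(255,0,255),1)
cv2.imwrite('pics/w0.png',im)
k=jw(30-75*np.cos(.55),121-75*np.sin(.55),39); plan(k,95.75)
E
```

```text
clock: 1.3
tool_pos: [482.7, -231.5, 231.3]
eef_rot: [2.17, 0.109, -2.17]
contact_force: [0.3, -0.3, 0.3]
opening: 51.1
clock: 1.9
tool_pos: [610.2, -25.6, 230.8]
eef_rot: [2.168, 0.12, -2.167]
contact_force: [-0.9, -0.3, -0.3]
opening: 51.1
65.70646984690485 [610.23296867 -25.58328294 230.80104888]
tx [-0.001  0.001 -1.   ] jaw -84.0 turn 0.28 shift cm [19.16  0.38  0.15] t 1.95 q7 -1.6 pos [609.  -29.  230.6] F [-0.2 -0.4 -0.5] op 51.3
```

View pics/w0.png

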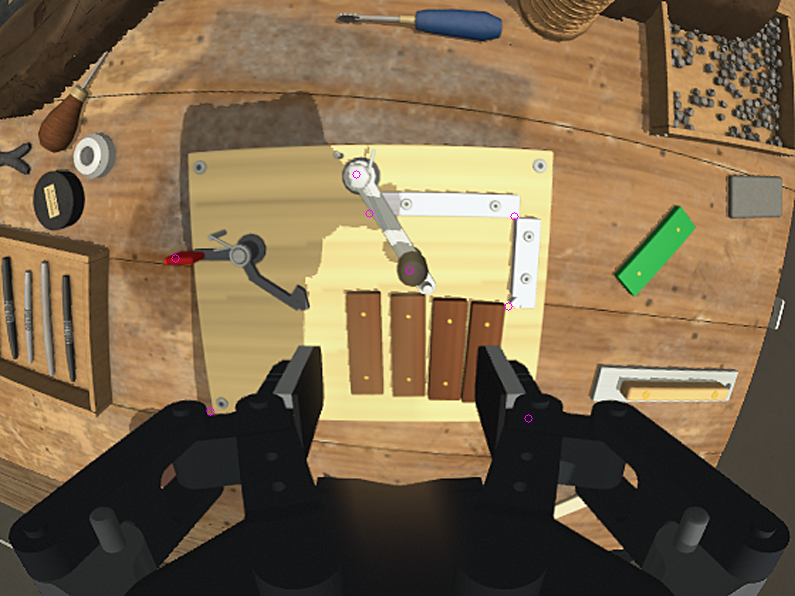

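The wrist view shows the predicted points lying within 2–3 mm of the features: knob at (410,268), tab at (176,258), rail corner at (511,306). Scale 1 at (485,350) clears the rail by about 5 mm. I now descend on the knob and close on it.

```bash
python3 -m jog '[[3.8,0.1,0.05,0.28,0.6],[3.8,0.1,0.05,0,0.6],[3.8,0.1,0.05,0,0.6],[3.8,0.08,0,0,0.6],[3.8,0,0,0,0.6],[0,0,0,0,0.6],[0,0,0,0,0.0],[0,0,0,0,0.0],[0,0,0,0,0.0],[0,0,0,0,0.0],[0,0,0,0,0.0]]' 20
python3 - <<'E'
from h import *
for q in np.arange(0,1.26,.2):
    print(q.round(2)); plan(jw(30-75*np.cos(q-.55),121+75*np.sin(q-.55),39),95.75)
E
```

```text
clock: 3.05
tool_pos: [607.9, -34.7, 43.7]
eef_rot: [2.175, 0.107, -2.17]
contact_force: [-2.4, 9.1, -0.1]
opening: 20.8
0.0
tx [ 0.002  0.002 -1.   ] jaw -84.5 turn -0.22 shift cm [ 0.47 -0.2  -0.01] t 3.05 q7 -1.66 pos [607.9 -34.7  43.7] F [-2.4  9.1 -0.1] op 20.8
0.2
tx [ 0.002  0.002 -1.   ] jaw -84.5 turn -0.22 shift cm [ 0.47 -1.55  0.65] t 3.05 q7 -1.66 pos [607.9 -34.7  43.7] F [-2.4  9.1 -0.1] op 20.8
0.4
tx [ 0.002  0.002 -1.   ] jaw -84.5 turn -0.22 shift cm [ 0.47 -3.    1.02] t 3.05 q7 -1.66 pos [607.9 -34.7  43.7] F [-2.4  9.1 -0.1] op 20.8
0.6
tx [ 0.002  0.002 -1.   ] jaw -84.5 turn -0.22 shift cm [ 0.47 -4.5   1.09] t 3.05 q7 -1.66 pos [607.9 -34.7  43.7] F [-2.4  9.1 -0.1] op 20.8
0.8
tx [ 0.002  0.002 -1.   ] jaw -84.5 turn -0.22 shift cm [ 0.47 -5.98  0.87] t 3.05 q7 -1.66 pos [607.9 -34.7  43.7] F [-2.4  9.1 -0.1] op 20.8
1.0
tx [ 0.002  0.002 -1.   ] jaw -84.5 turn -0.22 shift cm [ 0.48 -7.38  0.35] t 3.05 q7 -1.66 pos [607.9 -34.7  43.7] F [-2.4  9.1 -0.1] op 20.8
1.2
tx [ 0.002  0.002 -1.   ] jaw -84.5 turn -0.22 shift cm [ 0.48 -8.66 -0.43] t 3.05 q7 -1.66 pos [607.9 -34.7  43.7] F [-2.4  9.1 -0.1] op 20.8
```

```bash
python3 -m jog '[[0,-0.66,0.37,0,0],[0,-0.69,0.29,0,0],[0,-0.72,0.22,0,0],[0,-0.73,0.15,0,0],[0,-0.75,0.07,0,0],[0,-0.75,0,0,0],[0,-0.74,-0.08,0,0],[0,-0.74,-0.14,0,0],[0,-0.71,-0.23,0,0],[0,-0.69,-0.29,0,0],[0,-0.66,-0.36,0,0],[0,-0.62,-0.42,0,0]]' 40
python3 -m jog '[[0,0,0,0,0],[0,0,0,0,0]]'
python3 - <<'E'
from h import *
s=manip.state(); p=wj(s['tool_pos']); print(p,'q',.55+np.arctan2(p[1]-121,30-p[0]),'r',np.hypot(p[1]-121,30-p[0]),s['contact_force'],s['opening'])
E
```

```text
clock: 4.25
tool_pos: [602.5, 44.1, 43.3]
eef_rot: [2.171, 0.095, -2.174]
contact_force: [-4.0, -15.0, 5.1]
opening: 20.1
clock: 4.45
tool_pos: [603.5, 45.9, 43.3]
eef_rot: [2.174, 0.099, -2.172]
contact_force: [-3.3, -8.5, 3.0]
opening: 20.2
[-30.30142128 160.42468944  43.33654975] q 1.1290375248272553 r 72.04559352315229 [-3.31499632 -8.46983437  3.01333757] 20.177468410664517
```

```bash
python3 -m jog '[[0,-0.3,-0.2,0,0],[0,-0.3,-0.2,0,0],[0,0,0,0,0],[0,0,0,0,0]]'
python3 - <<'E'
from h import *
s=manip.state(); p=wj(s['tool_pos']); print(p,'q',.55+np.arctan2(p[1]-121,30-p[0]),'r',np.hypot(p[1]-121,30-p[0]),s['contact_force'],s['opening'])
f=grab('wrist'); cv2.imwrite('pics/w1.png',f['image'][80:380,60:460])
E
```

```text
clock: 4.85
tool_pos: [606.5, 51.4, 43.3]
eef_rot: [2.173, 0.098, -2.173]
contact_force: [-5.6, -13.3, 5.4]
opening: 20.7
[-26.76819605 165.60348973  43.25477841] q 1.2159682257797764 r 72.19487086646186 [ -5.6240292  -13.2841769    5.43264398] 20.690763728626333
```

View pics/w1.png

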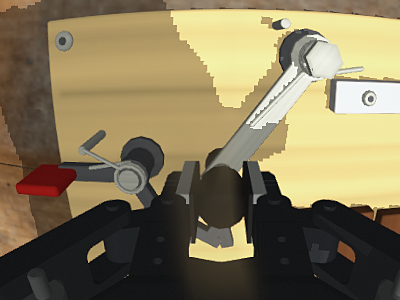

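The picture shows the arm out by the hook, with the tip at (215,235) in the catch. I open a little, lift and check that it holds.

```bash
python3 -m jog '[[0,0.15,0.1,0,0.38],[0,0.15,0.1,0,0.38],[0,0,0,0,0.38],[-2,0,0,0,0.38],[-4,0,0,0,0.38],[-4.5,0,0,0,0.38],[-4.5,0,0,0,0.5],[-4.5,0,0,0,0.8],[0,0,0,0,1],[0,0,0,0,1]]'
python3 - <<'E'
from meas import *
f=grab('top'); im=f['image']; h=cv2.cvtColor(im,cv2.COLOR_BGR2HSV)
f2=grab('wrist');cv2.imwrite('pics/w2.png',np.hstack([f2['image'],]))
for q in (0,1.13): print(q,[np.round(proj(f2,jw(30-75*np.cos(q-.55),121+75*np.sin(q-.55),71)),0)])
# straightedge grasp
plan([508.7,-310.9,100],0.96)
E
```

```text
clock: 5.9
tool_pos: [605.5, 51.5, 238.4]
eef_rot: [2.176, 0.104, -2.169]
contact_force: [-0.2, -0.3, -0.2]
opening: 83.5
0 [array([365., 192.])]
1.13 [array([285., 191.])]
tx [-0. -0. -1.] jaw -84.5 turn -85.49 shift cm [ 13.61 -10.18  36.05] t 6.0 q7 -1.74 pos [604.5  51.2 236. ] F [-0.   0.4 -0.1] op 85.7
```

View pics/w2.png

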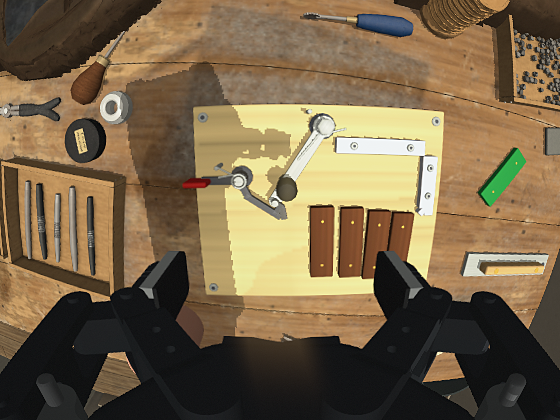

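The picture shows the arm held in the catch, with the knob at (287,188), and the scales are untouched. Next I turn and go to the straightedge.

```bash
python3 -m jog '[[0,0,0,-8.55,0.7],[0,0,0,-8.55,0.7],[0,0,0,-8.55,0.7],[0,0,0,-8.55,0.7],[0,0,0,-8.55,0.7],[0,0,0,-8.55,0.7],[0,0,0,-8.55,0.7],[0,0,0,-8.55,0.7],[0,0,0,-8.55,0.7],[0,0,0,-8.55,0.7],[0,-1,3.6,0,0.7],[0,-1,3.6,0,0.7]]'
python3 -m jog '[[0,-1,3.6,0,0.7],[0,-1,3.6,0,0.7],[0,-1,3.6,0,0.7],[0,-1,3.6,0,0.7],[1.7,-1,3.6,0,0.7],[1.7,-1,3.6,0,0.7],[1.7,-1,3.6,0,0.7],[1.7,-1,3.6,0,0.7],[2,0,0,0,0.7],[0,0,0,0,0.7],[0,0,0,0,0.7]]'
python3 - <<'E'
from meas import *
manip.state(); f=grab('wrist'); h=cv2.cvtColor(f['image'],cv2.COLOR_BGR2HSV)
cv2.imwrite('pics/w3.png',f['image']); np.save('w3.npy',f,allow_pickle=True)
print(np.round([proj(f,p) for p in ([508.7,-310.9,28],[507.6,-245.9,28],[509.8,-375.9,28])]))
plan([508.7,-310.9,13],0.96)
E
```

```text
clock: 7.2
tool_pos: [585.3, -21.0, 234.9]
eef_rot: [1.194, 1.221, -1.196]
contact_force: [0.3, -0.5, 0.3]
opening: 59.9
clock: 8.3
tool_pos: [511.0, -309.4, 147.9]
eef_rot: [1.197, 1.22, -1.196]
contact_force: [0.3, 0.4, 0.5]
opening: 59.7
[[279. 201.]
 [280. 122.]
 [279. 271.]]
tx [ 0.     0.001 -1.   ] jaw 1.0 turn 0.09 shift cm [13.56 -0.29  0.16] t 8.35 q7 0.31 pos [ 511.5 -309.4  148.6] F [-0.1  0.9  0.3] op 59.5
```

View pics/w3.png

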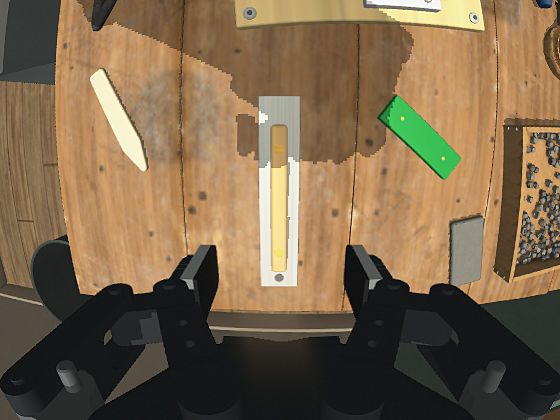

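The picture shows the straightedge's rib running from (279,125) to (279,270), within 3 px of the prediction. I go down and grip it.

```bash
python3 -m jog '[[4,-0.1,0.05,0,0.5],[4,-0.1,0.05,0,0.5],[3.5,-0.1,0.05,0,0.5],[1.5,0,0,0,0.5],[0.5,0,0,0,0.5],[0,0,0,0,0.5],[0,0,0,0,0.5]]'
python3 -c "
from h import *
plan([508.7,-310.9,13],0.96)"
```

```text
clock: 9.05
tool_pos: [509.1, -312.3, 15.0]
eef_rot: [1.197, 1.215, -1.196]
contact_force: [-0.4, 0.5, 0.7]
opening: 42.8
tx [ 0.002 -0.001 -1.   ] jaw 1.0 turn 0.02 shift cm [ 0.2  -0.04 -0.14] t 9.05 q7 0.24 pos [ 509.1 -312.3   15. ] F [-0.4  0.5  0.7] op 42.8
```

```bash
python3 -m jog '[[0.2,0,-0.1,0,0.5],[0,0,0,0,0.0],[0,0,0,0,0.0],[0,0,0,0,0.0],[0,0,0,0,0.0],[0,0,0,0,0.0],[-1,0,0,0,0],[-2,0,0,0,0],[-3,0,0,0,0],[0,0,0,-4.8,0],[0,0,0,0,0]]' 80
python3 - <<'E'
from meas import *
f=np.load('top0.npy',allow_pickle=True).item(); h=cv2.cvtColor(f['image'],cv2.COLOR_BGR2HSV)
m=mask(h,(5,140,70),(18,255,160)); roi=np.zeros_like(m); roi[182:222,262:322]=255
for c in blobs(m&roi,100):
    r=cv2.minAreaRect(np.array([wj(onz(f,*p[0],22))[:2] for p in c],np.float32)); print(np.round(r[0],1),np.round(r[1],1),r[2],cv2.boxPoints(r).min(0),cv2.boxPoints(r).max(0))
plan(jw(-205,58,75),5.75); plan(jw(-205,58,27),5.75)
E
```

```text
clock: 10.15
tool_pos: [508.2, -311.3, 72.6]
eef_rot: [1.134, 1.254, -1.133]
contact_force: [0.2, -0.2, -3.1]
opening: 11.8
[-106.6  118.8] [89.7 27.1] 2.070120096206665 [-151.9068    103.672615] [-61.32518 134.00693]
[-113.3   35.9] [57.6 91.6] 88.43870544433594 [-159.86198     5.812683] [-66.74672   65.888245]
[-107.9   83. ] [89.7 26.7] 1.1816545724868774 [-153.0313     68.778824] [-62.803223  97.303696]
tx [ 0.001 -0.001 -1.   ] jaw 5.8 turn 0.1 shift cm [ -0.27  -4.41 -24.35] t 10.15 q7 0.35 pos [ 508.2 -311.3   72.6] F [ 0.2 -0.2 -3.1] op 11.8
tx [ 0.001 -0.001 -1.   ] jaw 5.8 turn 0.1 shift cm [  4.53  -4.42 -24.35] t 10.15 q7 0.35 pos [ 508.2 -311.3   72.6] F [ 0.2 -0.2 -3.1] op 11.8
```

```bash
python3 -m jog '[[0,-0.57,-3,0,0],[0,-0.57,-4.3,0,0],[0,-0.57,-4.3,0,0],[0,-0.57,-4.3,0,0],[0,-0.57,-4.3,0,0],[0,-0.57,-3.3,0,0],[0,0,-2.05,0,0],[0,0,0,0,0],[1.5,0,0,0,0],[1.5,0,0,0,0],[0,0,0,0,0],[0,0,0,0,0]]'
python3 - <<'E'
from h import *
plan(jw(-195,70,27),5.75)
f=grab('wrist'); cv2.imwrite('pics/w4.png',f['image']); np.save('w4.npy',f,allow_pickle=True)
E
```

```text
clock: 11.35
tool_pos: [448.0, -60.5, 41.3]
eef_rot: [1.136, 1.255, -1.136]
contact_force: [0.5, 0.5, -2.8]
opening: 12.3
tx [-0.001  0.    -1.   ] jaw 5.7 turn -0.07 shift cm [1.43 0.06 0.01] t 11.35 q7 -0.16 pos [448.  -60.5  41.3] F [ 0.5  0.5 -2.8] op 12.3
```

View pics/w4.png

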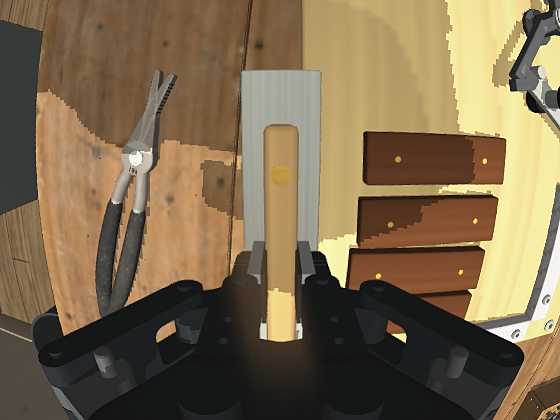

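The picture shows the straightedge level in the grip at (282,200) and parallel to the board's edge. All the scale near ends, at (347–365, 140–320), lie ahead of it. I lower it and push.

```bash
python3 -m jog '[[1.4,0,0,0,0],[0,0,0,0,0],[0,0.8,0,0,0],[0,0.8,0,0,0],[0,0.8,0,0,0],[0,0.8,0,0,0],[0,0.8,0,0,0],[0,0.8,0,0,0],[0,0.8,0,0,0],[0,0.8,0,0,0],[0,0,0,0,0],[0,0,0,0,0]]'
python3 - <<'E'
from h import *
plan(jw(-108,70,27),5.75); print(wj(manip.state()['tool_pos']))
f=grab('wrist'); cv2.imwrite('pics/w5.png',f['image']); np.save('w5.npy',f,allow_pickle=True)
E
```

```text
clock: 12.6
tool_pos: [512.2, -53.6, 27.3]
eef_rot: [1.135, 1.255, -1.134]
contact_force: [0.1, -0.1, -2.5]
opening: 12.3
tx [ 0.  0. -1.] jaw 5.8 turn 0.02 shift cm [0.03 2.3  0.05] t 12.6 q7 -0.19 pos [512.2 -53.6  27.3] F [ 0.1 -0.1 -2.5] op 12.3
[-131.0445472    70.53616549   27.3016206 ]
```

View pics/w5.png

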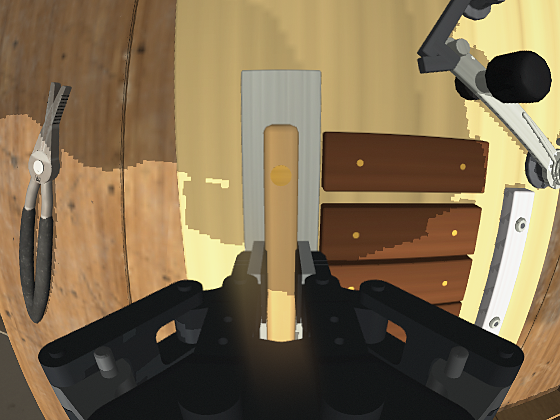

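The picture shows scales 4 to 2 lined up against the straightedge's front edge at (322,130–310). I go on towards the stop.

```bash
python3 -m jog '[[0,0.5,0,0,0],[0,0.5,0,0,0],[0,0.4,0,0,0],[0,0.3,0,0,0],[0,0.2,0,0,0],[0,0.1,0,0,0],[0,0.1,0,0,0],[0,0,0,0,0],[0,0,0,0,0]]'
python3 -c "
from h import *
print(wj(manip.state()['tool_pos']))"
python3 -m jog '[[0,0.1,0,0,0],[0,0.1,0,0,0],[0,0.1,0,0,0],[0,0,0,0,0]]'
python3 -c "
from h import *
print(wj(manip.state()['tool_pos']))"
```

```text
clock: 13.55
tool_pos: [533.0, -51.7, 27.4]
eef_rot: [1.135, 1.255, -1.134]
contact_force: [0.4, 0.3, -1.7]
opening: 12.2
[-110.16537147   70.41637503   27.38572022]
clock: 13.95
tool_pos: [535.7, -51.5, 27.3]
eef_rot: [1.135, 1.255, -1.135]
contact_force: [-4.2, -0.8, 0.1]
opening: 12.0
[-107.48550682   70.37044989   27.28327171]
```

```bash
python3 -m jog '[[0,0.1,0,0,0],[0,0.1,0,0,0],[0,0.1,0,0,0],[0,0,0,0,0],[0,0,0,0,0]]'
python3 - <<'E'
from h import *
s=manip.state();print(wj(s['tool_pos']),s['wrist_torque'])
a=grab('wrist')['image']; cv2.imwrite('pics/w6.png',a[90:340,230:560]);
E
```

```text
clock: 14.45
tool_pos: [535.8, -51.5, 26.7]
eef_rot: [1.132, 1.259, -1.139]
contact_force: [-17.2, -0.4, 10.0]
opening: 12.0
[-107.34500368   70.35821334   26.71706301] [-0.14365205  3.95591183  0.02044304]
```

View pics/w6.png

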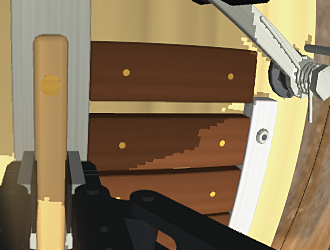

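The picture shows the four scales in one row against the straightedge, stopped firmly at 17 N with centre x = -107.3 mm (nominal -108). I now back off, lift and carry the straightedge to its bench spot.

```bash
python3 -m jog '[[0,-0.5,0,0,0],[0,-0.5,0,0,0],[0,-1,0,0,0],[0,-1,0,0,0],[-2,-1,0,0,0],[-3,-1,0,0,0],[0,-2,0,0,0],[0,0,0,0,0]]'
python3 -c "
from h import *
plan([508.7,-311,75],5.75);plan([508.7,-311,13.5],5.75)"
```

```text
clock: 15.3
tool_pos: [466.8, -58.8, 77.9]
eef_rot: [1.134, 1.254, -1.136]
contact_force: [0.0, -0.3, -2.3]
opening: 11.9
tx [-0.    -0.001 -1.   ] jaw 5.7 turn -0.03 shift cm [ 0.31  1.64 25.51] t 15.3 q7 -0.12 pos [466.8 -58.8  77.9] F [ 0.  -0.3 -2.3] op 11.9
tx [-0.    -0.001 -1.   ] jaw 5.7 turn -0.03 shift cm [ 6.46  1.64 25.5 ] t 15.3 q7 -0.12 pos [466.8 -58.8  77.9] F [ 0.  -0.3 -2.3] op 11.9
```

```bash
python3 -m jog '[[0,0.2,3,0,0],[0,0.25,4.3,0,0],[0,0.25,4.3,0,0],[0,0.3,4.3,0,0],[0,0.3,4.3,0,0],[0,0.3,3.3,0,0],[0,0,2,0,0],[2,0,0,0,0],[2,0,0,0,0],[1.5,0,0,0,0],[0,0,0,0,0],[0,0,0,0,0]]'
python3 -m jog '[[0.3,0,0,0,0],[0.2,0,0,0,0],[0.1,0,0,0,0],[0,0,0,0,0]]'
```

```text
clock: 16.5
tool_pos: [510.8, -310.0, 22.4]
eef_rot: [1.135, 1.256, -1.134]
contact_force: [0.3, 0.7, -2.1]
opening: 12.0
clock: 16.9
tool_pos: [510.8, -310.2, 16.5]
eef_rot: [1.135, 1.255, -1.135]
contact_force: [-0.5, -0.4, -2.4]
opening: 11.7
```

```bash
python3 -m jog '[[0.1,0,0,0,0],[0.1,0,0,0,0],[0.1,0,0,0,0],[0,0,0,0,0],[0,0,0,0,0]]'
```

```text
clock: 17.4
tool_pos: [510.7, -310.2, 13.3]
eef_rot: [1.135, 1.255, -1.135]
contact_force: [-0.1, 0.0, -2.6]
opening: 12.2
```

```bash
python3 -m jog '[[0.1,0,0,0,0],[0.1,0,0,0,0],[0,0,0,0,0],[0,0,0,0,0]]'
```

```text
clock: 17.8
tool_pos: [510.8, -310.3, 12.1]
eef_rot: [1.135, 1.255, -1.135]
contact_force: [-5.1, 1.6, 13.9]
opening: 11.8
```

Contact with the bench. I open, lift and turn back, then go over the jig to look before releasing the catch.

```bash
python3 -m jog '[[-0.15,0,0,0,0.0],[0,0,0,0,0.5],[0,0,0,0,0.5],[0,0,0,0,0.5],[-3,0,0,0,0.5],[-4,0,0,0,0.5],[-4,0,0,0,0.3],[-4,0,0,0,0],[0,0,0,0,0],[0,0,0,0,0]]'
python3 - <<'E'
from h import *
f=grab('wrist'); cv2.imwrite('pics/w7.png',f['image'])
plan(jw(-70,200,150),5.75)
E
```

```text
clock: 18.8
tool_pos: [511.0, -310.5, 163.7]
eef_rot: [1.135, 1.253, -1.134]
contact_force: [-0.8, -0.8, -0.5]
opening: -0.1
tx [-0. -0. -1.] jaw 5.8 turn 0.0 shift cm [  1.25   8.86 -38.46] t 18.85 q7 0.39 pos [ 510.4 -310.2  162.5] F [-0.5  0.  -0.3] op -0.1
```

Run:
```python
from meas import *
f=grab('top'); im=f['image']; np.save('top1.npy',f,allow_pickle=True); h=cv2.cvtColor(im,cv2.COLOR_BGR2HSV)
m=mask(h,(5,140,50),(18,255,160)); roi=np.zeros_like(m); roi[140:215,255:325]=255
for c in blobs(m&roi,100):
    r=cv2.minAreaRect(np.array([wj(onz(f,*p[0],22))[:2] for p in c],np.float32)); print(np.round(r[0],1),np.round(r[1],1),r[2],cv2.boxPoints(r).min(0),cv2.boxPoints(r).max(0))
m=mask(h,(0,0,190),(180,70,255))&roi
m=mask(h,(0,0,150),(180,60,255))&roi
for c in blobs(m,20):
    r=cv2.boundingRect(c); P=np.array([wj(onz(f,*p[0],23))[:2] for p in c]); print('white',r,P.min(0),P.max(0))
cv2.imwrite('pics/t1.png',cv2.resize(im[140:220,205:325],None,fx=6,fy=6,interpolation=cv2.INTER_CUBIC))
```

```text
[-45.1 118. ] [89.6 27.3] 0.043458085507154465 [-89.88071  104.332375] [ -0.25302124 131.73474   ]
[-45.6  52.6] [87.2 88.7] 89.66964721679688 [-90.176994   8.72102 ] [-1.024971 96.40213 ]
white (274, 149, 51, 34) [-72.12319455 -19.80115906] [ 17.7235269  106.24552874]
white (255, 146, 20, 27) [-24.79099614 103.17352572] [ 41.45403111 159.42378203]
```

View pics/t1.png

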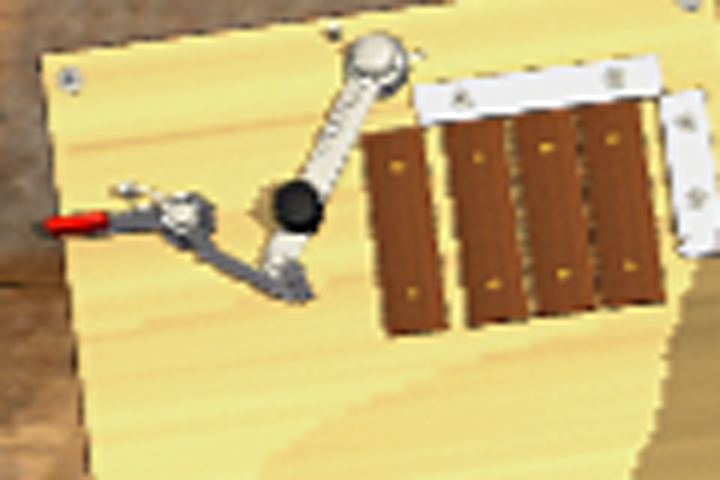

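The crop shows all four far ends at the stop: scale 4 spans x = -89.9 to -0.3 mm and scales 1–3 span -90.2 to -1.0 mm. The arm is still cocked. Now to the tab.

```bash
python3 -m jog '[[0,0.7,-3,0,0],[0,0.9,-4.3,0,0],[0,0.9,-4.3,0,0],[0,0.9,-4.3,0,0],[0,0.9,-4.3,0,0],[0,0.9,-4.3,0,0],[0,0.9,-4.3,0,0],[0,0.9,-4.3,0,0],[0,0.9,-4.3,0,0],[0,0.7,-4.3,0,0],[0,0,-2.4,0,0],[0,0,0,0,0]]'
python3 - <<'E'
from h import *
f=grab('wrist'); im=f['image']; h=cv2.cvtColor(im,cv2.COLOR_BGR2HSV)
m=cv2.inRange(h,np.array((0,150,90)),np.array((6,255,255)))
c,_=cv2.findContours(m,cv2.RETR_EXTERNAL,cv2.CHAIN_APPROX_NONE)
for x in c:
    if cv2.contourArea(x)>30:
        P=np.array([wj(onz(f,*p[0],62))[:2] for p in x]); print(cv2.boundingRect(x),P.min(0),P.max(0))
plan(jw(-72,256,40),5.75)
t=np.load('top1.npy',allow_pickle=True).item(); print('mug~',onz(t,201,266,94))
E
```

```text
clock: 20.1
tool_pos: [550.6, 141.5, 161.5]
eef_rot: [1.131, 1.26, -1.131]
contact_force: [-0.5, -0.5, 0.2]
opening: 0.1
(332, 192, 12, 37) [-35.1221086  242.36761662] [-25.69196672 271.74349203]
tx [-0.002  0.    -1.   ] jaw 6.0 turn 0.21 shift cm [12.15  0.15  0.24] t 20.15 q7 -0.46 pos [551.  139.  161.5] F [ 0.2 -0.7 -0. ] op 0.1
mug~ [371.6416845  182.34886213  94.        ]
```

```bash
python3 -m jog '[[4,0.1,0.1,0.2,0],[4,0,0.1,0,0],[3,0,0,0,0],[1.2,0,0,0,0],[0,0,0,0,0],[0,1,0,0,0],[0,1,0,0,0],[0,0.5,0,0,0],[0,0,0,0,0]]'
python3 -c "
from h import *
print(wj(manip.state()['tool_pos']))"
```

```text
clock: 21.05
tool_pos: [579.5, 137.9, 41.7]
eef_rot: [1.139, 1.252, -1.136]
contact_force: [0.8, 0.2, 0.1]
opening: -0.1
[-44.92418263 254.36165023  41.68973381]
```

```bash
python3 -m jog '[[0,0.3,0,0,0],[0,0.3,0,0,0],[0,0.2,0,0,0],[0,0,0,0,0]]'; python3 -m jog '[[0,0.2,0,0,0],[0,0.2,0,0,0],[0,0,0,0,0]]'; python3 -m jog '[[0,0.2,0,0,0],[0,0.1,0,0,0],[0,0,0,0,0]]'
python3 - <<'E'
from meas import *
print(wj(manip.state()['tool_pos']))
f=grab('top'); im=f['image']; h=cv2.cvtColor(im,cv2.COLOR_BGR2HSV); roi=np.zeros(im.shape[:2],np.uint8); roi[140:200,245:300]=255
for x in blobs(mask(h,(0,0,0),(180,255,55))&roi,10): print('blk',cv2.contourArea(x),wj(onz(f,*x.reshape(-1,2).mean(0),71)))
E
```

```text
clock: 21.45
tool_pos: [586.1, 138.5, 40.8]
eef_rot: [1.137, 1.254, -1.137]
contact_force: [-1.8, 0.4, 0.9]
opening: -0.0
clock: 21.75
tool_pos: [590.1, 138.7, 40.8]
eef_rot: [1.137, 1.253, -1.138]
contact_force: [-3.3, -2.3, 1.6]
opening: -0.0
clock: 22.05
tool_pos: [592.9, 139.0, 40.7]
eef_rot: [1.137, 1.254, -1.138]
contact_force: [-4.5, -3.1, -0.6]
opening: 0.0
[-31.45845909 254.08177823  40.68916535]
blk 42.0 [-46.54865019 120.51181409  71.        ]
```

The knob is now at (-46.5, 120.5), so q ≈ 0.55: the arm has sprung in onto the closed-up scales. I retreat and check.

```bash
python3 -m jog '[[0,-1,0,0,0],[0,-2,0,0,0],[0,-1,0,0,0],[-3,0,0,0,0],[-4,0,0,0,0],[-4,0,0,0,0],[-4,0,0,0,0],[0,0,4,0,0],[0,0,4,0,0],[0,-2,4,0,0],[0,-2,4,0,0],[0,0,0,0,0]]'
python3 -m jog '[[0,-2,4,0,0],[0,-2,4,0,0],[0,0,4,0,0],[0,0,4,0,0],[0,0,4,0,0],[0,0,4,0,0],[0,0,4,0,0],[0,0,0,0,0]]'
python3 - <<'E'
from meas import *
f=grab('top'); im=f['image']; h=cv2.cvtColor(im,cv2.COLOR_BGR2HSV)
m=mask(h,(5,140,50),(18,255,160)); roi=np.zeros_like(m); roi[140:215,255:325]=255
for c in blobs(m&roi,60):
    r=cv2.minAreaRect(np.array([wj(onz(f,*p[0],22))[:2] for p in c],np.float32)); print(np.round(r[0],1),np.round(r[1],1),r[2],cv2.boxPoints(r).min(0),cv2.boxPoints(r).max(0))
a=cv2.resize(im[140:300,170:440],None,fx=2.9,fy=2.9,interpolation=cv2.INTER_CUBIC)
cv2.imwrite('pics/t2.png',a)
E
```

```text
clock: 23.3
tool_pos: [526.9, -33.8, 190.8]
eef_rot: [1.14, 1.249, -1.144]
contact_force: [-1.1, 1.6, 0.9]
opening: -0.2
clock: 24.1
tool_pos: [515.6, -315.9, 190.6]
eef_rot: [1.141, 1.249, -1.142]
contact_force: [0.1, 2.0, 0.6]
opening: 0.2
[-45.9  56.7] [111.3  90. ] 89.68085479736328 [-91.18202      0.81459427] [ -0.5905762 112.65268  ]
```

View pics/t2.png

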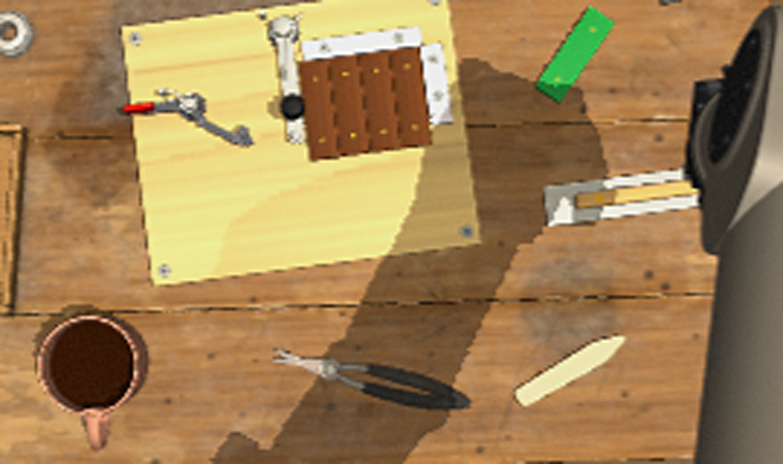

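The picture shows the scales as one closed block at (365,105), against the stop and rail, with the arm on them at (291,105). The straightedge lies flat on the bench at (620,195), and the mug is unmoved.

```bash
python3 -c "
from h import *
print(manip.job_done())"
```

```text
the job is handed in; nothing more can be done
None
```

I did the job in the order asked and handed it in at about 24 s of the 70 s allowed; no verdict is reported.

- **Cocking:** I gripped the black knob, carried the arm to q ≈ 1.2 and let go. The wrist picture showed the catch holding it.
- **Pushing home:** I held the straightedge by its rib and pushed the four scales as one row, with about 17 N against the stop at the end. The top view then put all four far ends within about 1 mm of the stop face.
- **Straightedge:** I laid it flat on the bench to the right of the board, at its original spot.
- **Release:** I pushed the red tab with about 5 N. The knob then measured (-46.5, 120.5) mm in the jig's frame, which is q ≈ 0.55.

**Last check, from the top view:** the scales form one closed block of 111 x 90 mm. It fills x = -91 to -0.6 mm and y = 0.8 to 112.7 mm, against the expected -90 to 0 and 0 to 112 mm, which is within the camera's 2 mm. The mug had not visibly moved and the gripper was clear of everything. The wax tin was outside that last crop; I did not measure it, but the robot never worked near it. No check failed or disagreed beyond the measurement error.

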